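# Rock the tilt plate's free corner to the mark and let it re-seat

## Task

Check that the mirror's tilt plate comes back onto its seats: with the fingertips, push the blue thumb plate of the travel stop all the way in, so that the stop block leaves the free corner, then press the brass stud on that corner down until the black pointer stands level with the red index on the scale, and not beyond it. Hold it there for about a second, then let the corner up slowly under the fingertip instead of letting it snap back. Pick nothing up, keep off the mirror and the red index, do not shove the rig or the things round it, and finish clear of everything with the plate fully up and the stop still pushed in.

Things in the scene. Friction and masses are not known exactly. Their poses are not given: they have to be found in the camera images.
- rig: Rig with a heavy grey base (2.2 kg) loose on the desk. Origin: on the desk under the mirror's centre; z up; its -x axis points from mirror to free corner, stud and scale. Base: 112 mm square turned 45 degrees (corners on the axes, 78 mm out), 12 mm high, with a tongue along -x to x = -138 mm. Dark screw heads 19 mm across at x = 0, y = +-58 mm; their tops, 64 mm up, are the rig's highest
- tilt_plate (a joint): Aluminium tilt plate, 104 mm square turned 45 degrees, top 47 mm above the desk; rocks about a line along the rig's y axis, 14 mm above the desk. In rad: 0 = up on its seats, grows as the free corner goes down, at most 0.235. Springs bring it back: 4 N on the stud to start, 11 N at 0.2 rad. Until the stop is pushed in it moves only 0.03 rad
- press_stud: Domed brass stud, 22 mm across its foot and 18 mm across the dome, on the free corner, 56 mm from the mirror's centre, fixed to the tilt plate; origin at its foot on the plate
- stud_top (a point): Top of the brass dome, the point to press, 57 mm above the desk when the plate is up. It sinks about 0.49 mm for each mm that the pointer sinks
- pointer (a point): Middle of the black cross tip of the pointer (19 mm wide, 2 mm high) in front of the slotted white scale; fixed to the tilt plate 119 mm from the rocking line, 43 mm above the desk when the plate is up. It sinks about 119 mm times the sine of the plate's angle, plus 29 mm times one minus its cosine (12.0 mm at 0.1 rad, 24.2 mm at 0.2 rad)
- mark (a point): Point of the red index that clips round the edge of the white scale, on the rig's -y side: the height to which the pointer is to be brought. Set anywhere from 12 to 23 mm below the pointer's rest height
- index: The red index clip on the white scale (45 mm wide, 63 mm high, standing across the rig at x = -112 mm), 6 mm high, 15 mm wide, set by a light friction grip; origin on the scale's centre line at the height of its point. Not to be touched
- mirror: Round mirror 52 mm across in a dark ring 66 mm across, centred on the tilt plate; origin at the centre of its underside, 52 mm above the desk. Not to be touched
- stop (a joint): Travel stop: steel block on a guide rod under the free corner, moved by the blue thumb plate. Value in m: 0 = block under the corner, grows as the thumb plate is pushed towards the rig's -y; end of travel 0.018. It stays where it is left; about 1.5 to 3 N move it
- stop_plate (a point): Middle of the outer face of the blue thumb plate (22 mm wide along the rig's x, 32 mm high, from 9 to 41 mm above the desk), at the rig's x = -68 mm, y = +49 mm before it is pushed. The face looks to the rig's +y; push it to -y
- hex_key: Loose black hex key, 30x72x6 mm, lying on the desk beside the rig; leave alone
- tape_roll: Loose roll of black tape, 58 mm across, 19 mm high, on the desk beside the rig; leave alone
- relay: Loose cream-coloured relay with a black foot, 23x29x36 mm, standing on the desk beside the rig; leave alone

How it is judged (in metres and radians):
On the way, in this order (a step that is already met when the one before it is completed fails the run):
1. the travel stop is pushed in, clear of the corner (value of joint stop above 0.0155 m), for 0.2 s.
2. the fingers press the stud and the pointer stands level with the red index (within 3 mm) for 0.6 s (z of pointer in the frame of mark between -0.003 and 0.003 m and contact force between the fingers and press_stud above 1 N), for 0.6 s.
At the end, for the whole second after the job is handed in: The tilt plate is at rest fully up (under 0.012 rad), the stop is pushed in at least 15.5 of its 18 mm, and the rig (12 mm) and the hex key, tape roll and relay (20 mm) are where they stood (value of joint tilt_plate below 0.012 rad and velocity of joint tilt_plate between -0.05 and 0.05 rad/s and value of joint stop above 0.0155 m and distance of rig from where it was at the start of the episode below 0.012 m and linear speed of rig below 0.01 m/s and distance of each of hex_key, tape_roll, relay from where it was at the start of the episode below 0.02 m); the robot touches nothing.
It fails at once if the pointer is pressed more than 5 mm beyond the red index (z of pointer in the frame of mark below -0.005 m).
It fails at once if the plate snaps back (faster than 1 rad/s) instead of being let up under the fingertip (velocity of joint tilt_plate below -1 rad/s).
It fails at once if the mirror or the red index is touched (contact force between any of the arm, the fingers and mirror above 0.3 N or contact force between any of the arm, the fingers and index above 0.3 N).
It fails at once if the rig is lifted or shoved more than 15 mm (distance of rig from where it was at the start of the episode above 0.015 m).
It fails at once if a loose thing is picked up or pushed away (distance of any of hex_key, tape_roll, relay from where it was at the start of the episode above 0.025 m).
It also fails if it takes over 45 s, if anything falls off the work surface, if the arm or the gripper's body presses on something with over 40 N, if the wrist force passes 120 N, or if a joint passes its speed limit or range.

## Robot

A 6-joint arm with a two-finger parallel gripper is mounted at the origin on a cart in front of the work surface, level with it; the furniture and walls round the work are solid. World frame = base frame: x ahead of the robot, y to its left, z up, the work surface at z = 0. Lengths are in mm, angles in rad, forces in N, time in s.
With the tool pointing down it reaches from about 250 to 850 mm from the base axis. Payload 12.5 kg.
Tool frame: the origin (TCP) lies at the very end of the fingers, on their centre line; the grasp point (between the pads) lies manip.tcp_to_grasp behind it (manip.tcp_to_grasp is the distance from the TCP to the grasp point, in mm); z points along the fingers, y is the line along which they close (so a half turn about z gives the same grasp; the last joint's range is limited). The gripper opens to 93 mm and grips with 3 to 60 N. Pads are 15 mm wide; open, the fingers measure 128 mm over their backs; the gripper's body (75 mm by 188 mm) begins 65 mm behind the grasp point.
Start: joints at [-1.186, 0.351, 1.652, -0, 1.139, -0.085], TCP at [249.005, -490.388, 218.633] pointing down, gripper open.
Joint ranges: [-2.75, 2.75], [-0.79, 2.1], [0.01, 2.65], [-1.57, 4.71], [0.07, 3.14], [-2.87, 2.87]. Speed limits (rad/s): [2.22, 2.22, 2.79, 3.14, 3.14, 3.14].

## Interface

Orientations are given as a unit quaternion [x, y, z, w].
In Python, from cell import manip, imaging gives the robot as it stands.
- The arm moves only by the tool servo_tool, never from a script. Its argument "deltas" is text: rows parted by semicolons, each of 5 numbers parted by spaces: the gripper's target within -1 to 1 (shut at 1, half-way at 0, fully open at -1), then the shift along the world's x, y, z in m, then the turn about the world's z in degrees. In form: jaw dx dy dz yaw; .... A call has 1 to 12 rows; each row shifts and turns the commanded pose from where the row before left it; what a row does not reach is not made up. A row lasts 1/12 s, in which the tool goes at most 41.7 mm and 7.16 degrees, less where a joint would pass 70% of its speed; a pose out of reach is approached as far as the arm can. A call with a gripper value outside its range is refused whole. The fingers move at their own pace and stop on an object; "grip_force" is the grip in N (left out, the last holds). Time passes only in rows, so rows that do not move let the fingers close. It gives the time, the measured TCP pose, the force, the opening and the grip force at its end, in the units of the state.
- manip.sense(): the state, without advancing time (a new reading comes with each control period).
- imaging.grab_frame(name): name is "side" or "top" or "wrist"; returns a dict with "img" (480x640x3 uint8, blue, green, red), "fx", "fy", "cx", "cy" (pixels), "rvec" (rotation vector, rad) and "tvec" (3), from world to camera coordinates, as OpenCV has them. Camera axes: x right, y down, z forward; pixel columns grow to the right and rows downward; lengths in mm; the calibration is good to about 2 mm. A picture is of the moment at which its call begins. There is no depth.
- manip.finish_job(): hands the job in; it is judged then, once.
The state is a dict: "t": time; "qpos": joint angles; "dq": joint speeds; "joint_torque": joint torques, N m; "position": TCP position; "tcp_rot": TCP orientation; "wrist_force": force on the tool from outside, world axes, zero at the start; "wrist_torque": the same for the moment, N m; "finger_gap": opening from 0.0 (shut) to 1.0 (fully open); "grasp_force": force on a finger pad.
Only numpy, scipy, OpenCV 4.12 (cv2) and the standard library are available. Lean on these libraries where they do the work, as an engineer would, in place of code of your own. Each camera call takes 0.05 s, during which the arm holds its last target. There are 200 camera calls.

## Working session

There is one attempt and no reset: what is moved stays moved. The work goes in short steps, Python scripts to look and compute and a tool call to move; the robot and the scene stay as the last step left them, time stands still between calls to the robot, and variables do not carry over. Pictures are saved under pics/ and viewed, at most 10 in all, crops included, and the job is handed in when it is done.

Besides the shell and the picture viewer there is one more tool, called after "Emit:" by a JSON object that holds its "name" and its "arguments", one argument or row to a line. servo_tool: Moves the arm, as the interface text tells. Its arguments: {"type":"object","properties":{"deltas":{"type":"string"},"grip_force":{"type":"number"}},"required":["deltas"]}

```bash
mkdir -p pics; cat > h.py <<'E'
import numpy as np, cv2
from cell import manip, imaging
def save(n,f,crop=None,s=1):
    d=imaging.grab_frame(n); im=d["img"]
    np.savez('pics/'+f+'.npz',**{k:np.array(v) for k,v in d.items()})
    if crop: x0,y0,x1,y1=crop; im=im[y0:y1,x0:x1]
    cv2.imwrite('pics/'+f+'.png',cv2.resize(im,None,fx=s,fy=s,interpolation=cv2.INTER_CUBIC)); return d
def load(f): return dict(np.load('pics/'+f+'.npz'))
def ray(d,u,v):
    R=cv2.Rodrigues(np.array(d["rvec"],float))[0]; t=np.array(d["tvec"],float).ravel()
    return -R.T@t, R.T@np.array([(u-d["cx"])/d["fx"],(v-d["cy"])/d["fy"],1])
def atz(d,u,v,z):
    o,r=ray(d,u,v); return o+r*(z-o[2])/r[2]
def proj(d,P):
    return cv2.projectPoints(np.array(P,float).reshape(-1,3),np.array(d["rvec"],float),np.array(d["tvec"],float),np.array([[d["fx"],0,d["cx"]],[0,d["fy"],d["cy"]],[0,0,1.]]),None)[0].reshape(-1,2)
E
python3 -c "
from h import *
save('top','t0');save('side','s0');s=manip.sense();print(s,manip.tcp_to_grasp)
for f in('t0','s0'):
  d=load(f);print(ray(d,320,240),d['fx'])"
```

```text
{'t': 0.1, 'qpos': array([-1.18561344e+00,  3.51156833e-01,  1.65233046e+00, -1.37282620e-05,
        1.13909116e+00, -8.46071355e-02]), 'dq': array([-0.0009195 , -0.00335627, -0.0009774 , -0.00088797,  0.00072741,
       -0.00033137]), 'joint_torque': array([ 2.07684188e-04, -4.98025846e+01, -2.85703325e+01,  6.99729379e-02,
        2.39279500e-02, -3.93169410e-05]), 'position': array([ 248.88998487, -490.13356136,  218.18050354]), 'tcp_rot': array([ 9.72537995e-01,  2.32743648e-01, -7.99609927e-05, -4.86410447e-04]), 'wrist_force': array([ 0.28207375,  0.74863028, -0.46182903]), 'wrist_torque': array([-0.00168897,  0.03093049, -0.02739185]), 'grasp_force': 0.0, 'finger_gap': 1.0001121306182157} 18.8
(array([387.76891763, 171.14678886, 884.07971682]), array([ 0.2383675 ,  0.01089207, -0.97133366])) 612.3943450033049
(array([ 736.12969247, -582.32028983,  467.97131498]), array([-0.18760465,  0.87045526, -0.45513601])) 531.6226852600015
```

View pics/t0.png

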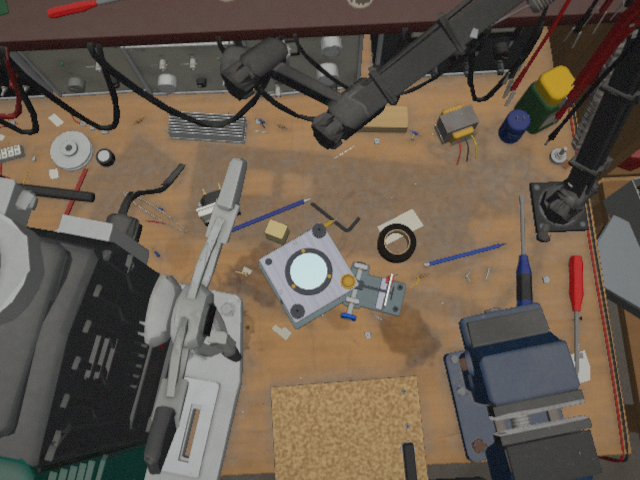

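View pics/s0.png

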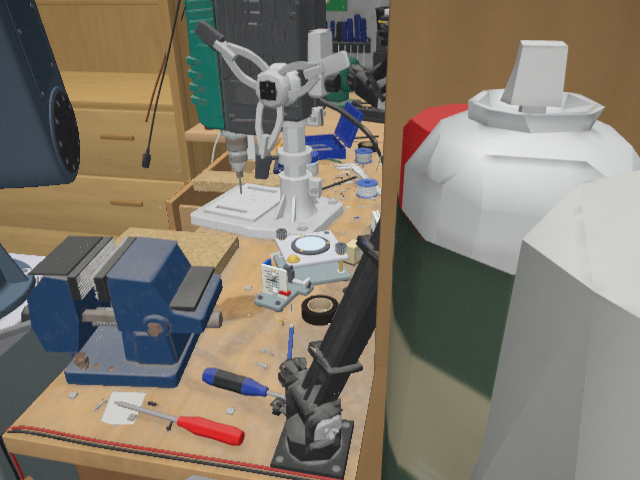

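The top view shows the mirror at about (309,269), the stud at (348,281), the blue thumb plate at (348,317), the scale at about (388,290), the relay at (277,231), the tape at (397,243) and the hex key at (335,215). In the side view the scale is at about (274,280) with the red index on its right, near (285,293).

```bash
python3 -c "
import cv2
a=cv2.imread('pics/t0.png')[205:345,245:420];b=cv2.imread('pics/s0.png')[220:330,240:370]
a=cv2.resize(a,(700,560),interpolation=2);b=cv2.resize(b,(780,660),interpolation=2)[:600]
cv2.imwrite('pics/t0c.png',a);cv2.imwrite('pics/s0c.png',b)"
```

```text
(no output)
```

View pics/t0c.png

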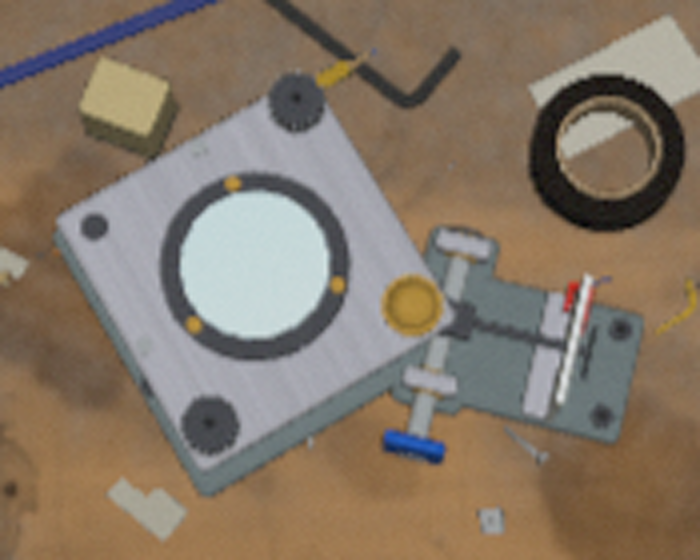

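View pics/s0c.png

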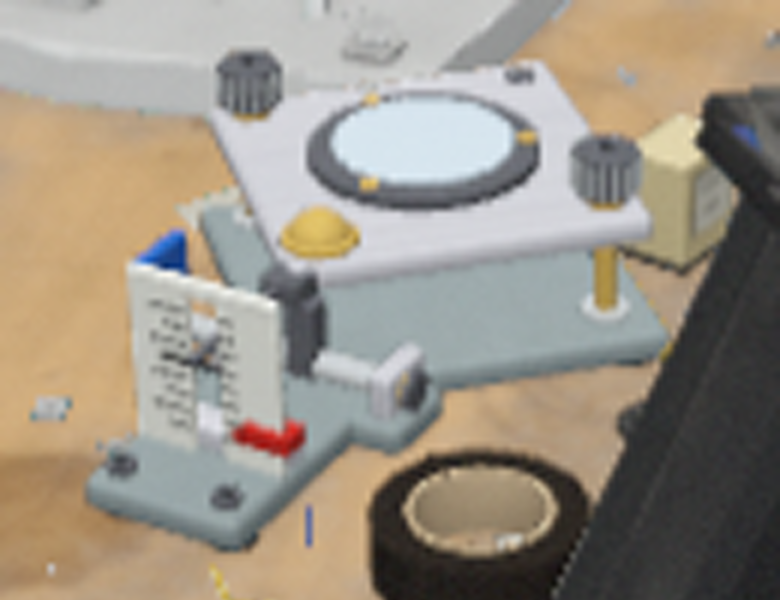

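```bash
cat > fit.py <<'E'
from h import *
from scipy.optimize import least_squares
t=load('t0');s=load('s0')
T=lambda u,v:(245+u/4-.375,205+v/4-.375)
S=lambda u,v:(240+u/6-.4,220+v/6-.4)
obs=[(t,T(297,101),(0,-58,64)),(t,T(211,424),(0,58,64)),(t,T(412,305),(-56,0,56)),(t,T(255,266),(0,0,57)),(t,T(414,438),(-68,48,41)),
(s,S(249,63),(0,58,64)),(s,S(605,148),(0,-58,64)),(s,S(320,212),(-56,0,57)),(s,S(424,140),(0,0,57))]
def W(p,q):
    c,n=np.cos(p[2]),np.sin(p[2]); q=np.atleast_2d(q)
    return np.c_[p[0]+c*q[:,0]-n*q[:,1],p[1]+n*q[:,0]+c*q[:,1],q[:,2]]
if __name__=='__main__':
    f=lambda p,o=obs:np.concatenate([proj(d,W(p,q))[0]-uv for d,uv,q in o])
    r=least_squares(f,[430,170,1.4],loss='soft_l1');p=r.x
    print(p,np.degrees(p[2]));print(f(p).reshape(-1,2).round(1).tolist())
    np.save('pose.npy',p)
    print('top only',least_squares(lambda p:f(p,obs[:5]),p).x,'side',least_squares(lambda p:f(p,obs[5:]),p).x)
    n=np.array([np.cos(p[2]),np.sin(p[2]),0]);c=np.array([p[0],p[1],0])
    for nm,u,v in [('ptr',192,350),('idx tip',236,433),('idx bot right',285,448),('idx top',236,424),('sc tl',133,265),('sc tr',282,303),('sc br',280,470)]:
        o,d=ray(s,*S(u,v));k=(-114-n@(o-c))/(n@d);P=o+k*d
        print(nm,P.round(1),'rig y',(-np.sin(p[2])*(P-c)[0]+np.cos(p[2])*(P-c)[1]).round(1))
    print('stud,plate',W(p,[(-56,0,57),(-68,49,25),(-68,31,25),(-112,0,0)]).round(1))
E
python3 fit.py
```

```text
[549.53955094 198.32587395   1.27830214] 73.24131776961286
[[-0.3, -1.1], [-0.0, -0.5], [0.4, -1.4], [-0.0, -1.4], [-0.0, 2.9], [-0.8, -0.0], [-0.4, -0.1], [-0.6, -0.3], [-0.8, -2.3]]
top only [548.97503139 198.49895534   1.28755359] side [551.28941435 196.11989261   1.26963398]
ptr [514.   90.   43.6] rig y 2.8
idx tip [525.6  86.5  22. ] rig y -9.3
idx bot right [539.8  82.2  21.8] rig y -24.2
idx top [525.8  86.4  24.8] rig y -9.5
sc tl [498.   94.8  64.4] rig y 19.4
sc tr [541.   81.8  65.2] rig y -25.4
sc br [538.1  82.7  14.5] rig y -22.3
stud,plate [[533.4 144.7  57. ]
 [483.  147.3  25. ]
 [500.2 142.2  25. ]
 [517.2  91.1   0. ]]
```

```bash
python3 -c "
from h import *
t=load('t0');s=load('s0')
for nm,u,v in(('lamp',325,130),('lamp2',235,80),('vise',545,308),('drill',237,165),('drill2',185,330)):
  for z in (100,150,200,300,400,500):
    P=atz(t,u,v,z);print(nm,P.round(),proj(s,P).round())
im=cv2.imread('pics/s0.png')[0:240,180:420];cv2.imwrite('pics/s0d.png',cv2.resize(im,None,fx=2.5,fy=2.5))"
```

```text
lamp [736. 166. 100.] [[422. 235.]]
lamp [714. 166. 150.] [[410. 204.]]
lamp [692. 167. 200.] [[397. 172.]]
lamp [647. 167. 300.] [[369. 102.]]
lamp [603. 168. 400.] [[338.  25.]]
lamp [558. 169. 500.] [[303. -61.]]
lamp2 [819. 289. 100.] [[474. 207.]]
lamp2 [792. 282. 150.] [[461. 180.]]
lamp2 [764. 274. 200.] [[447. 152.]]
lamp2 [709. 259. 300.] [[416.  90.]]
lamp2 [654. 244. 400.] [[382.  20.]]
lamp2 [599. 229. 500.] [[343. -60.]]
vise [ 476. -103.  100.] [[192. 317.]]
vise [470. -86. 150.] [[189. 273.]]
vise [465. -68. 200.] [[185. 228.]]
vise [454. -33. 300.] [[178. 135.]]
vise [442.   2. 400.] [[170.  38.]]
vise [431.  37. 500.] [[161. -64.]]
drill [691. 288. 100.] [[399. 202.]]
drill [672. 281. 150.] [[389. 176.]]
drill [652. 273. 200.] [[378. 149.]]
drill [614. 258. 300.] [[355.  88.]]
drill [575. 243. 400.] [[328.  20.]]
drill [536. 228. 500.] [[298. -59.]]
drill2 [471. 357. 100.] [[288. 181.]]
drill2 [466. 345. 150.] [[282. 158.]]
drill2 [461. 333. 200.] [[277. 134.]]
drill2 [450. 309. 300.] [[264.  79.]]
drill2 [439. 286. 400.] [[249.  17.]]
drill2 [429. 262. 500.] [[232. -56.]]
```

View pics/s0d.png

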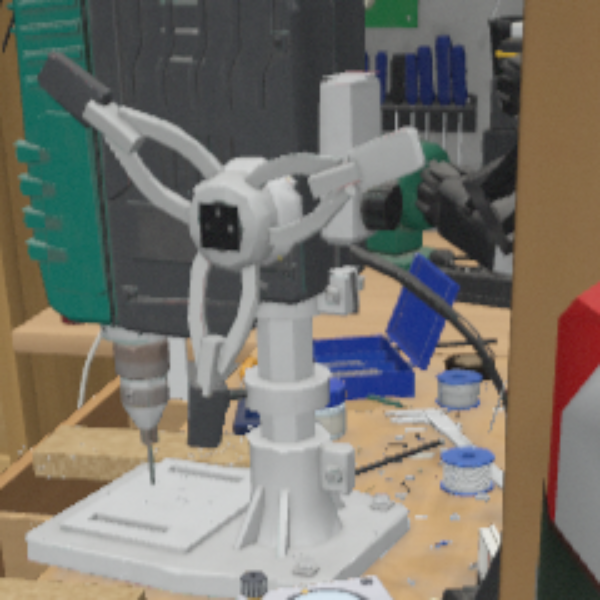

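The lamp head sits at about x 630, z 330 and the drill lever at about (600,252,340), so I'll stay below and short of both. First move is to a standoff outside the thumb plate, with the fingers shut and their closing line along the rig's y.

Emit:
{"name": "servo_tool", "arguments": {
  "deltas": "1 0.01 0.033 0.003 3.86;1 0.01 0.033 0.003 3.86;1 0.01 0.033 0.003 3.86;1 0.01 0.033 0.003 3.86;1 0.01 0.033 0.003 3.86;1 0.01 0.033 0.003 3.86;1 0.01 0.033 0.003 3.86;1 0.01 0.033 0.003 3.86;1 0.01 0.033 0.003 3.86;1 0.01 0.033 0.003 3.86;1 0.01 0.033 0.003 3.86;1 0.01 0.033 0.003 3.86",
  "grip_force": 10
}}

```text
t: 1.1
position: [369.0, -92.7, 254.8]
tcp_rot: [0.802, 0.598, 0.0, 0.0]
wrist_force: [1.2, -0.3, -0.4]
finger_gap: 0.19
grasp_force: 0.0
```

Emit:
{"name": "servo_tool", "arguments": {
  "deltas": "1 0.009 0.031 0 0;1 0.009 0.031 0 0;1 0.009 0.031 0 0;1 0.009 0.031 0 0;1 0.009 0.031 0 0;1 0.009 0.031 0 0;1 0.009 0.031 0 0;1 0.009 0.031 0 0;1 0 0 0 0;1 0 0 0 0"
}}

```text
t: 1.93
position: [440.8, 154.6, 254.1]
tcp_rot: [0.802, 0.598, -0.001, -0.0]
wrist_force: [-0.0, -0.4, 0.3]
finger_gap: 0.009
grasp_force: 0.0
```

```bash
python3 -c "
from h import *
d=save('wrist','w0');s=manip.sense();print(s['t'],s['position'],s['tcp_rot'],s['qpos'],s['finger_gap'])"
```

```text
1.9833 [440.6477143  153.63815604 254.21051611] [ 8.02255400e-01  5.96980710e-01 -5.39985145e-04 -1.18054486e-04] [ 2.35799295e-01  1.59310799e-01  1.81171107e+00 -2.25051908e-04
  1.17165665e+00  5.27218341e-01] 0.005728783126107799
```

View pics/w0.png

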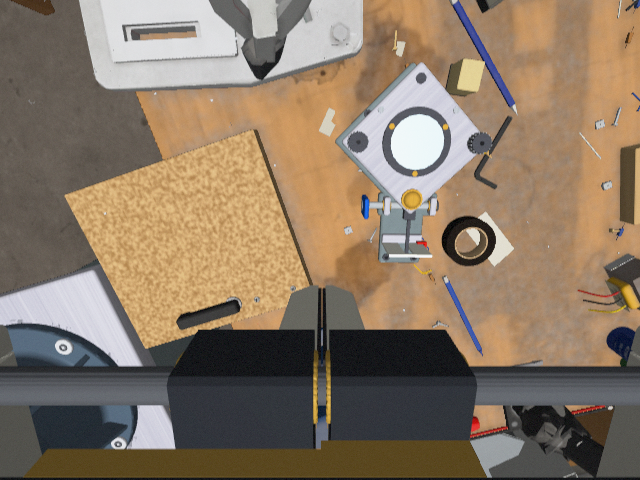

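The wrist view shows the mirror at (416,141), the stud at (412,199), the screw heads at (358,142) and (481,143) and the blue plate at (365,206). I'll refine the pose with these.

```bash
python3 -c "
from h import *; from fit import *
w=load('w0');p0=np.load('pose.npy')
o2=[(w,(358,141.5),(0,58,64)),(w,(481.5,143),(0,-58,64)),(w,(412,199),(-56,0,57)),(w,(416,141),(0,0,57)),(w,(365,206),(-68,47,38))]
f=lambda p,o:np.concatenate([proj(d,W(p,q))[0]-uv for d,uv,q in o])
for o in(o2,obs+o2):
  p=least_squares(lambda p:f(p,o),p0).x;print(p,f(p,o).reshape(-1,2).round(1).tolist()[-5:])
np.save('pose.npy',p)
print(W(p,[(-56,0,57),(-68,49,25),(-68,90,25)]).round(1),np.degrees(p[2]))"
```

```text
[550.18928813 197.32687157   1.26993492] [[-0.6, -0.8], [-0.0, -1.0], [0.8, 0.6], [1.6, 0.2], [-1.9, 1.3]]
[549.97130993 197.66627542   1.27455707] [[-0.9, -0.8], [-0.3, -1.6], [0.8, 0.3], [1.3, -0.1], [-1.9, 1.3]]
[[533.6 144.1  57. ]
 [483.3 146.9  25. ]
 [444.  158.9  25. ]] 73.02674084235016
```

Emit:
{"name": "servo_tool", "arguments": {
  "deltas": "1 0.003 0.005 -0.03 0;1 0 0 -0.03 0;1 0 0 -0.03 0;1 0 0 -0.03 0;1 0 0 -0.03 0;1 0 0 -0.03 0;1 0 0 -0.025 0;1 0 0 -0.02 0;1 0 0 -0.01 0;1 0 0 0 0;1 0 0 0 0"
}}

```text
t: 2.9
position: [444.2, 158.1, 20.1]
tcp_rot: [0.803, 0.596, -0.0, -0.0]
wrist_force: [0.9, 0.5, -0.1]
finger_gap: 0.005
grasp_force: 0.0
```

Emit:
{"name": "servo_tool", "arguments": {
  "deltas": "1 0.0038 -0.0012 0 0;1 0.0038 -0.0012 0 0;1 0.0038 -0.0012 0 0;1 0.0038 -0.0012 0 0;1 0.0038 -0.0012 0 0;1 0.0038 -0.0012 0 0;1 0.0038 -0.0012 0 0;1 0 0 0 0"
}}

```text
t: 3.57
position: [471.3, 150.0, 19.7]
tcp_rot: [0.803, 0.596, 0.0, 0.0]
wrist_force: [-0.1, -0.6, -1.0]
finger_gap: 0.003
grasp_force: 0.0
```

Emit:
{"name": "servo_tool", "arguments": {
  "deltas": "1 0.0029 -0.0009 0 0;1 0.0029 -0.0009 0 0;1 0.0029 -0.0009 0 0;1 0 0 0 0"
}}

```text
t: 3.9
position: [479.8, 147.4, 19.6]
tcp_rot: [0.803, 0.596, 0.0, 0.0]
wrist_force: [-0.1, -0.2, 0.4]
finger_gap: 0.005
grasp_force: 0.0
```

Emit:
{"name": "servo_tool", "arguments": {
  "deltas": "1 0.0029 -0.0009 0 0;1 0.0029 -0.0009 0 0;1 0.0029 -0.0009 0 0;1 0 0 0 0"
}}

```text
t: 4.23
position: [485.5, 145.4, 19.5]
tcp_rot: [0.803, 0.596, -0.002, -0.002]
wrist_force: [-14.3, 8.0, 12.2]
finger_gap: 0.003
grasp_force: 9.0
```

```bash
python3 -c "
from h import *
d=save('wrist','w1',(160,0,560,300),2);s=manip.sense();print(s['t'],s['position'],s['wrist_force'],s['wrist_torque'])"
```

```text
4.2833 [485.46767094 145.36682161  19.46516756] [-15.25902337   7.5360569   10.58931785] [1.32141531 2.32594544 0.01702036]
```

View pics/w1.png

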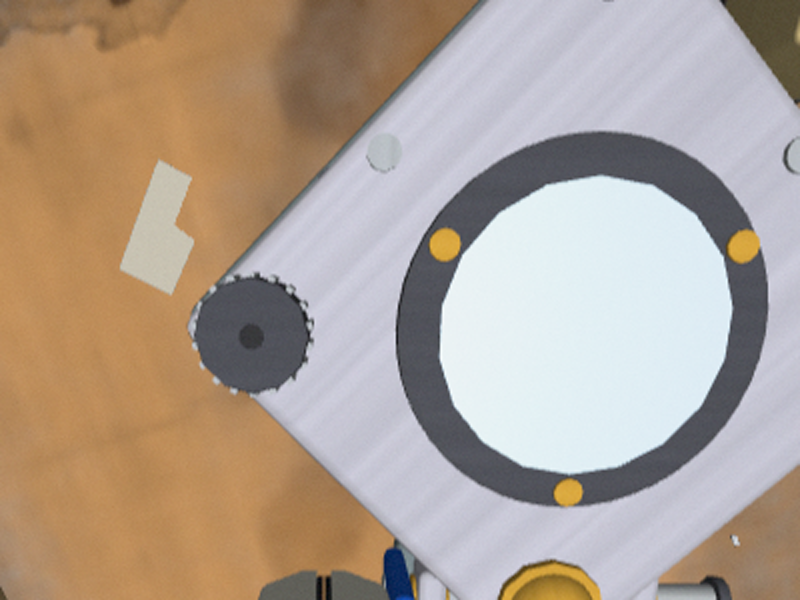

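The force has risen to 15 N with the finger face at about rig y = 30, which is the end of travel. I'll back off and check the blue plate.

Emit:
{"name": "servo_tool", "arguments": {
  "deltas": "1 -0.0038 0.0012 0 0;1 -0.0076 0.0024 0 0;1 -0.0096 0.003 0 0;1 -0.0096 0.003 0 0;1 0 0 0.03 0;1 0 0 0.035 0;1 0 0 0.035 0;1 0 0 0.02 0;1 0 0 0 0;1 0 0 0 0"
}}

```text
t: 5.12
position: [457.3, 154.6, 140.2]
tcp_rot: [0.803, 0.597, 0.001, 0.0]
wrist_force: [0.4, 0.1, 0.2]
finger_gap: 0.002
grasp_force: 0.0
```

```bash
python3 -c "
from h import *; from fit import W
d=save('wrist','w2',(280,180,540,380),3);p=np.load('pose.npy');s=manip.sense();print(s['t'],s['position'],s['wrist_force'])
for y in(49,31): print(y,proj(d,W(p,[(-79,y,41),(-57,y,41),(-68,y,41)])).round(1).tolist())
print(proj(d,W(p,[(-56,0,57),(0,58,64)])))
b=d['img'].astype(int);m=(b[...,0]>120)&(b[...,0]>b[...,2]*2)&(b[...,1]<110);m[:,:250]=0
n,l,st,c=cv2.connectedComponentsWithStats(m.astype(np.uint8))
print([(st[i].tolist(),c[i].round().tolist()) for i in range(1,n) if st[i,4]>60])"
```

```text
5.1667 [456.69748543 154.45256819 139.09656838] [-0.37661704  0.10957353 -0.72229767]
49 [[355.2, 257.0], [356.0, 229.0], [355.6, 243.2]]
31 [[378.7, 257.1], [380.2, 229.1], [379.4, 243.2]]
[[427.81249638 233.39979198]
 [347.92310377 151.49096073]]
[([508, 0, 59, 101, 963], [538.0, 48.0]), ([380, 230, 8, 28, 152], [384.0, 244.0]), ([467, 333, 21, 34, 217], [477.0, 350.0]), ([502, 406, 11, 13, 78], [507.0, 412.0]), ([478, 450, 24, 15, 168], [489.0, 456.0])]
```

View pics/w2.png

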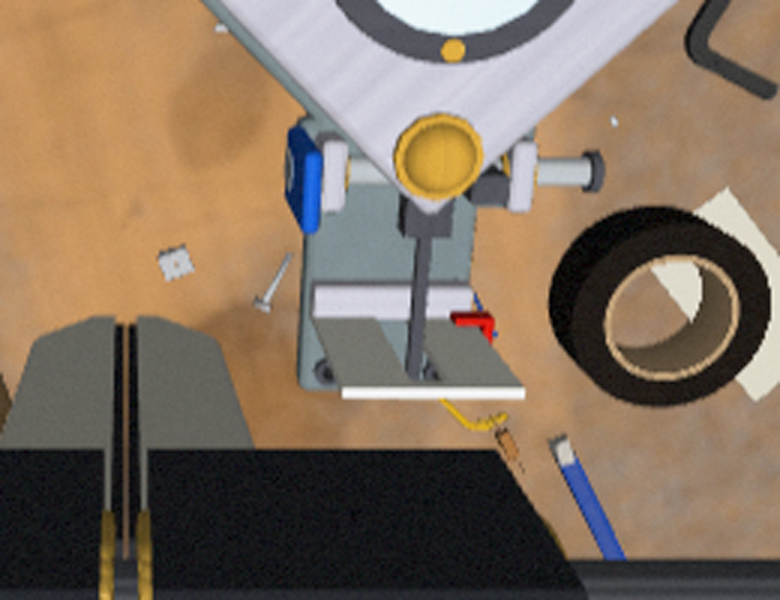

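The stop is fully in: the blue plate's outer face is at u=380, and 379.4 is predicted for 18 mm. The rig has not moved, with the stud at (426,232). Next I'll go above the stud.

Emit:
{"name": "servo_tool", "arguments": {
  "deltas": "1 0 0 -0.03 0;1 0 0 -0.025 0;1 0.015 -0.002 0 0;1 0.015 -0.002 0 0;1 0.015 -0.002 0 0;1 0.015 -0.002 0 0;1 0.01 -0.0015 0 0;1 0.0065 -0.001 0 0;1 0 0 0 0;1 0 0 0 0"
}}

```text
t: 6.0
position: [533.2, 143.9, 83.9]
tcp_rot: [0.803, 0.596, -0.001, -0.0]
wrist_force: [-1.0, 0.8, 0.0]
finger_gap: 0.008
grasp_force: 0.0
```

```bash
python3 -c "
from h import *; from fit import W
p=np.load('pose.npy');s=manip.sense();print(s['t'],s['position'],s['wrist_force'])
d=save('side','s1',(240,200,350,290),7)
print(proj(d,W(p,[(-56,0,57),(-114,0,43),(-114,-9,22)])).round(1).tolist(),proj(d,s['position']))"
```

```text
6.0 [533.15625096 143.85964982  83.92924023] [-0.98522825  0.79456804  0.01942948]
[[292.4, 254.9], [273.1, 278.9], [278.7, 291.9]] [[291.41520727 240.04838736]]
```

View pics/s1.png

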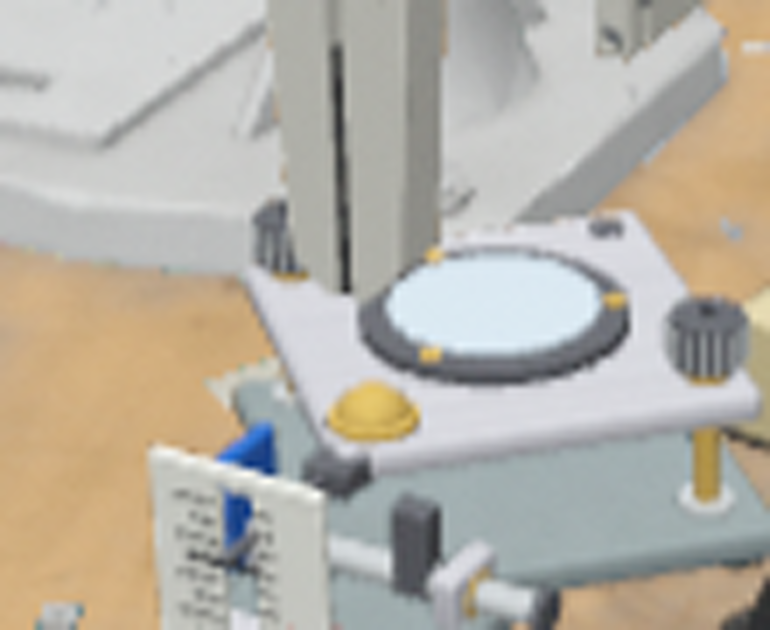

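The tip is at (289–291,241) and the stud top at (293,254.6), so they agree to about 1 mm. I'll descend to near contact.

Emit:
{"name": "servo_tool", "arguments": {
  "deltas": "1 0.001 0 -0.01 0;1 0 0 -0.008 0;1 0 0 -0.004 0;1 0 0 -0.002 0;1 0 0 0 0"
}}

```text
t: 6.47
position: [534.4, 143.8, 59.9]
tcp_rot: [0.803, 0.597, -0.001, -0.0]
wrist_force: [0.1, 0.5, 0.6]
finger_gap: 0.007
grasp_force: 0.0
```

Emit:
{"name": "servo_tool", "arguments": {
  "deltas": "1 0 0 -0.001 0;1 0 0 -0.001 0;1 0 0 -0.001 0;1 0 0 -0.001 0;1 0 0 0 0"
}}

```text
t: 6.88
position: [535.0, 143.8, 56.8]
tcp_rot: [0.803, 0.596, 0.0, 0.0]
wrist_force: [-1.7, -0.2, 4.4]
finger_gap: 0.002
grasp_force: 2.2
```

Emit:
{"name": "servo_tool", "arguments": {
  "deltas": "1 -0.0001 -0.0003 -0.0006 0;1 -0.0001 -0.0003 -0.0006 0;1 -0.0001 -0.0003 -0.0006 0;1 -0.0001 -0.0003 -0.0006 0;1 -0.0001 -0.0003 -0.0006 0;1 -0.0001 -0.0003 -0.0006 0;1 -0.0001 -0.0003 -0.0006 0;1 -0.0001 -0.0003 -0.0006 0;1 -0.0001 -0.0003 -0.0006 0;1 -0.0001 -0.0003 -0.0006 0;1 -0.0001 -0.0003 -0.0006 0;1 0 0 0 0"
}}

```text
t: 7.88
position: [533.9, 140.1, 50.6]
tcp_rot: [0.803, 0.597, -0.0, 0.0]
wrist_force: [-3.2, -4.3, 8.6]
finger_gap: 0.007
grasp_force: 5.1
```

```bash
python3 -c "
from h import *
s=manip.sense();print(s['t'],s['position'],s['wrist_force'])
d=save('side','s2',(250,240,310,310),8)"
```

```text
7.8833 [533.91159946 140.10950137  50.63060921] [-3.15616895 -4.29882326  8.6307437 ]
```

View pics/s2.png

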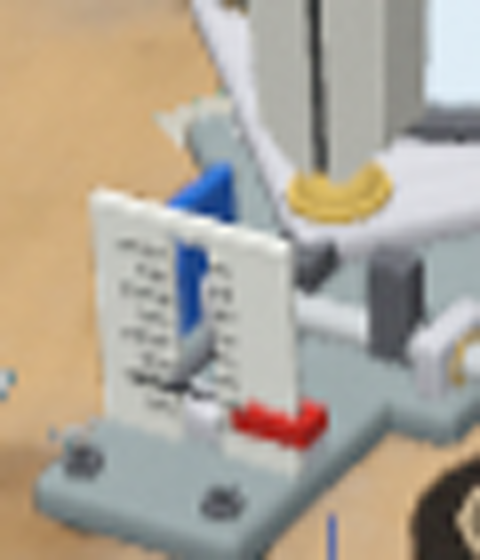

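The pointer cross is at crop (182,387), which is (272.7,288.3) in the frame. The index tip is at crop (234,420), which is (279.2,292.4). The pointer is still a little above the index.

```bash
python3 -c "
from h import *
s=load('s2');p=np.load('pose.npy')
n=np.array([np.cos(p[2]),np.sin(p[2]),0]);c=np.array([p[0],p[1],0])
for X in(-112,-114,-116):
  for nm,u,v in(('ptr',182,387),('idx',234,420),('tl',93,192),('tr',293,245)):
    o,d=ray(s,250+u/8-.44,240+v/8-.44);P=o+(X-n@(o-c))/(n@d)*d;print(X,nm,P.round(1),round(-n[1]*(P-c)[0]+n[0]*(P-c)[1],1))
from scipy.optimize import brentq
for q in(12,14,16,18,20,21,22,23):
  a=brentq(lambda a:119*np.sin(a)+29*(1-np.cos(a))-q,0,.3);print(q,round(a,3),round(56*np.sin(a)+43*(1-np.cos(a)),2))
im=s['img'][280:305,268:292].astype(int)
m=(im[...,2]>150)&(im[...,1]<90)
print([(280+i,(268+np.where(r)[0]).tolist()) for i,r in enumerate(m) if r.any()])
print(s['img'][282:296,266:281].mean(2).astype(int))
"
```

```text
-112 ptr [513.5  91.7  24.4] 3.9
-112 idx [524.8  88.2  20.2] -7.9
-112 tl [496.4  96.9  63.4] 21.9
-112 tr [539.8  83.7  63.9] -23.6
-114 ptr [514.3  89.4  25.9] 2.5
-114 idx [525.6  85.9  21.8] -9.3
-114 tl [497.2  94.6  64.8] 20.4
-114 tr [540.5  81.4  65.3] -24.9
-116 ptr [515.1  87.   27.4] 1.1
-116 idx [526.3  83.6  23.3] -10.6
-116 tl [498.   92.2  66.2] 18.9
-116 tr [541.2  79.1  66.7] -26.2
12 0.1 5.79
14 0.116 6.79
16 0.133 7.79
18 0.149 8.8
20 0.165 9.81
21 0.174 10.32
22 0.182 10.84
23 0.19 11.35
[(291, [279, 280, 281, 282, 288, 289, 290]), (292, [279, 280, 281, 282, 283, 284, 285, 287, 288, 289]), (293, [279, 280, 281, 282, 283, 284, 285, 286, 287, 288]), (294, [282, 283, 284, 285, 286, 287]), (295, [285, 286, 287])]
[[179 150 161 142 142 177 149 158 157 141 121 160 143 172 194]
 [193 186 185 176 175 189 155 153 141 126 109 182 177 185 194]
 [193 176 145 173 193 199 159 139 126 106  79 138 172 193 193]
 [194 187 151 163 142 159 135 124 106  96 146 173 163 175 193]
 [145 143 163 164 173 153 123 108  98 149 164 198 187 185 192]
 [150  92 106 108 146 127 101 110 186 178 154 147 142 172 193]
 [186 175 171 144  96  69  58  79 152 185 185 181 176 163 193]
 [193 193 176 185 176 173 127 169 101 126 134 179 193 185 193]
 [193 192 167 142 141 173 165 197 207 204 204 175 144 139 165]
 [194 194 186 176 175 163 174 186 204 221 228 200 158  96 105]
 [193 193 193 193 193 185 179 174 181 194 198 166 150  89  72]
 [178 181 190 192 194 194 185 167 169 171 173 148 156 103  74]
 [170 169 174 175 180 188 182 166 161 165 168 169 184 178 159]
 [168 168 168 167 168 174 171 166 163 165 157 168 192 194 188]]
```

```bash
python3 -c "
from h import *; from fit import W
from scipy.optimize import brentq,least_squares
s=load('s2');p0=np.load('pose.npy')
# local side-camera pixel fit: rig pose + pixel-row bias from known points (6x and 8x crops)
S6=lambda u,v:(240+u/6-.4,220+v/6-.4);S8=lambda u,v:(250+u/8-.44,240+v/8-.44)
K=[(S6(192,350),(-119,0,43)),(S6(320,212),(-56,0,57)),(S6(133,265),(-113,22.5,63)),(S6(282,303),(-113,-22.5,63)),(S8(93,192),(-113,22.5,63)),(S8(293,245),(-113,-22.5,63)),(S6(249,63),(0,58,64)),(S6(605,148),(0,-58,64))]
uv=np.array([k[0] for k in K]);q=np.array([k[1] for k in K],float)
r=least_squares(lambda x:(proj(s,W(x[:3],q)+[0,0,x[3]])-uv).ravel(),[*p0,0]);x=r.x;print(x,r.fun.reshape(-1,2).round(1).tolist())
def ptr(a):
  return proj(s,W(x[:3],[(-119*np.cos(a)-29*np.sin(a),0,14+29*np.cos(a)-119*np.sin(a))])+[0,0,x[3]])[0]
for a in(0,.1,.116,.125,.133,.14,.149,.16,.174,.182,.19):print(a,ptr(a).round(2))
for X in(-113,-115):
  for z in(19,20,21,22,23,24,26):print(X,z,proj(s,W(x[:3],[(X,-8,z)])+[0,0,x[3]])[0].round(2))
"
```

```text
[547.90728036 209.22128973   1.2733768   -5.54424744] [[0.6, 1.6], [0.1, -0.5], [-0.1, -0.4], [-0.6, -0.1], [0.4, -0.2], [-0.2, -0.1], [0.2, -0.0], [-0.3, -0.2]]
0 [272.22 279.49]
0.1 [271.83 286.76]
0.116 [271.81 287.89]
0.125 [271.8  288.52]
0.133 [271.79 289.08]
0.14 [271.79 289.57]
0.149 [271.8  290.19]
0.16 [271.8  290.95]
0.174 [271.82 291.91]
0.182 [271.83 292.46]
0.19 [271.85 293.  ]
-113 19 [279.38 291.96]
-113 20 [279.35 291.43]
-113 21 [279.32 290.89]
-113 22 [279.29 290.36]
-113 23 [279.26 289.82]
-113 24 [279.23 289.28]
-113 26 [279.17 288.21]
-115 19 [278.7  292.57]
-115 20 [278.66 292.04]
-115 21 [278.63 291.5 ]
-115 22 [278.6  290.96]
-115 23 [278.57 290.43]
-115 24 [278.54 289.89]
-115 26 [278.48 288.81]
```

Emit:
{"name": "servo_tool", "arguments": {
  "deltas": "1 -0.0001 -0.0004 -0.0005 0;1 -0.0001 -0.0004 -0.0005 0;1 -0.0001 -0.0004 -0.0005 0;1 -0.0001 -0.0004 -0.0005 0;1 -0.0001 -0.0004 -0.0005 0;1 -0.0001 -0.0004 -0.0005 0;1 -0.0001 -0.0004 -0.0005 0;1 0 0 0 0"
}}

```text
t: 8.6
position: [533.3, 138.0, 47.2]
tcp_rot: [0.803, 0.596, 0.0, 0.0]
wrist_force: [-3.5, -0.1, 9.9]
finger_gap: 0.004
grasp_force: 4.9
```

```bash
python3 -c "
from h import *
s=manip.sense();print(s['t'],s['position'],s['wrist_force'])
d=save('side','s3')
for f,r in(('s1',274),('s2',284),('s3',286)):
  g=load(f)['img'].astype(int).mean(2).astype(int);print(f,r,'cols 264-280');print(g[r:r+12,264:281])
"
```

```text
8.6 [533.31402396 137.95045467  47.21597286] [-3.50923364 -0.10399885  9.88564249]
s1 274 cols 264-280
[[194 194 195 178 164 124 152 169 103  77  79 135 181 175 164 193 194]
 [193 160 174 193 186 177 179 175 102  81  77 155 167 193 186 193 194]
 [194 158 163 140 142 172 175 176 117  82  92 128 117 153 142 192 194]
 [194 186 186 177 174 164 122 157 118 106 113 103 123 177 149 192 194]
 [194 193 176 145 174 164 174 159 127 116  98  96 162 173 186 194 194]
 [193 194 163  93 108 109 142 130 121  94  79 124 154 124 153 173 193]
 [194 194 186 176 173 145  85  71  80  60  65 130 142 173 179 185 193]
 [194 158 155 143 174 184 175 177 106 103  70  85  92 150 192 193 192]
 [192 180 179 151 162 143 141 175 145 155 140 153 116 150 141 173 192]
 [193 193 193 186 185 176 175 189 156 153 166 168 148 183 175 185 192]
 [193 193 194 178 144 173 192 200 157 161 168 168 145 144 172 193 193]
 [193 193 193 187 152 162 142 157 156 166 166 166 158 176 163 174 192]]
s2 284 cols 264-280
[[192 193 193 176 145 173 193 199 159 139 126 106  79 138 172 193 193]
 [193 193 194 187 151 163 142 159 135 124 106  96 146
[... 901 characters left out ...]
186 185 179 175 164 157 160 161 125  99 132 178 176 162 193]
 [194 194 193 193 176 192 187 181 151 124  99 140 203 183 192 186 193]
 [195 194 147 142 140 131 141 161 131 105 145 209 222 178 145 140 167]
 [193 194 151  87  82  41  98 126 108  99 182 220 228 199 158  94 106]
 [183 189 184 176 173 144  95  82  69  75 139 179 197 164 150  90  73]
 [173 175 178 182 189 185 176 173 138  97  71  94 125 144 155 104  78]
 [168 167 169 170 176 177 181 189 176 153 141 115 120 166 184 177 157]
 [168 168 169 167 168 167 170 173 172 166 162 156 147 169 192 194 189]
 [169 168 168 167 168 166 166 166 167 166 166 166 164 165 187 193 193]
 [168 168 167 164 167 167 167 168 166 166 167 168 165 166 171 177 179]]
```

Image and kinematics agree on about 20.3 mm of pointer drop, and the index sits at about 22 mm. I'll go down 0.8 mm more and hold.

Emit:
{"name": "servo_tool", "arguments": {
  "deltas": "1 0 -0.0003 -0.0004 0;1 0 -0.0003 -0.0004 0;1 0 0 0 0;1 0 0 0 0;1 0 0 0 0;1 0 0 0 0;1 0 0 0 0;1 0 0 0 0;1 0 0 0 0;1 0 0 0 0;1 0 0 0 0;1 0 0 0 0"
}}

```text
t: 9.65
position: [533.2, 137.6, 46.5]
tcp_rot: [0.803, 0.596, 0.0, -0.0]
wrist_force: [-3.0, 1.4, 11.2]
finger_gap: 0.007
grasp_force: 5.3
```

```bash
python3 -c "
from h import *
s=manip.sense();print(s['t'],s['position'],s['wrist_force'])
d=save('side','s4')
g=d['img'].astype(int).mean(2).astype(int);print(g[288:298,264:284])
"
```

```text
9.65 [533.24345006 137.57774238  46.5268205 ] [-2.951418    1.38527545 11.21177551]
[[194 194 185 186 180 176 164 157 159 193 139 119  88 177 177 163 193 194
  194 194]
 [194 193 194 193 175 192 186 180 156 147 123  92 168 181 192 184 193 181
  193 194]
 [193 194 194 193 167 141 143 156 135 125  94 173 214 179 143 140 167 142
  159 180]
 [194 193 147 135 124 148 173 139 124 100 119 210 227 198 158  95 104  95
  112 141]
 [180 190 148 144  89 106 132 117  95  82 160 192 198 164 150  90  71  81
   84  86]
 [171 174 166 170 168 173 147  91  58  60 124 125 154 147 157 102  76  72
   73  74]
 [167 170 168 171 174 177 173 168 159 120  78  72 101 165 184 179 155 132
  104  79]
 [167 168 167 167 167 166 169 175 172 159 148 148 137 166 191 193 188 184
  179 177]
 [168 168 169 168 168 166 165 167 166 166 167 166 163 164 188 193 193 194
  192 192]
 [167 166 167 166 168 167 167 166 166 166 167 168 167 166 173 177 181 188
  193 194]]
```

The pointer is level with the index and has been held for about 1 s. Now I'll let it up slowly, pausing briefly on the way.

Emit:
{"name": "servo_tool", "arguments": {
  "deltas": "1 0 0.0003 0.0004 0;1 0 0.0003 0.0004 0;1 0 0 0 0;1 0 0 0 0;1 0 0 0 0;1 0 0 0 0;1 0 0 0 0;1 0 0 0 0;1 0 0 0 0;1 0 0 0 0;1 0.0001 0.0003 0.0005 0;1 0.0001 0.0003 0.0005 0"
}}

```text
t: 10.7
position: [533.4, 138.5, 48.2]
tcp_rot: [0.803, 0.596, 0.0, 0.0]
wrist_force: [-2.6, -1.0, 9.4]
finger_gap: 0.007
grasp_force: 4.4
```

Emit:
{"name": "servo_tool", "arguments": {
  "deltas": "1 0.0001 0.0003 0.0006 0;1 0.0001 0.0003 0.0006 0;1 0.0001 0.0003 0.0006 0;1 0.0001 0.0003 0.0006 0;1 0.0001 0.0003 0.0006 0;1 0.0001 0.0003 0.0006 0;1 0.0001 0.0003 0.0006 0;1 0.0001 0.0003 0.0006 0;1 0.0001 0.0003 0.0006 0;1 0.0001 0.0003 0.0006 0;1 0.0001 0.0003 0.0006 0;1 0.0001 0.0003 0.0006 0"
}}

```text
t: 11.7
position: [534.6, 142.2, 54.9]
tcp_rot: [0.803, 0.596, 0.0, -0.0]
wrist_force: [-0.3, 2.7, 2.8]
finger_gap: 0.004
grasp_force: 1.6
```

Emit:
{"name": "servo_tool", "arguments": {
  "deltas": "1 0.0001 0.0003 0.0005 0;1 0.0001 0.0003 0.0005 0;1 0.0001 0.0003 0.0005 0;1 0.0001 0.0003 0.0005 0;1 0 0 0.0005 0;1 0 0 0.0005 0;1 0 0 0.001 0;1 0 0 0.002 0;1 0 0 0 0"
}}

```text
t: 12.45
position: [535.0, 143.1, 61.0]
tcp_rot: [0.803, 0.596, 0.0, 0.0]
wrist_force: [-0.2, 0.0, 0.2]
finger_gap: 0.009
grasp_force: 0.0
```

Released. I'll retreat up and back toward the robot, then check.

Emit:
{"name": "servo_tool", "arguments": {
  "deltas": "1 0 0 0.015 0;1 0 0 0.02 0;1 -0.02 0 0.02 0;1 -0.03 0 0.02 0;1 -0.03 0 0.02 0;1 -0.03 0 0.02 0;1 -0.02 0 0.01 0;1 0 0 0 0;1 0 0 0 0"
}}

```text
t: 13.2
position: [404.9, 143.3, 186.4]
tcp_rot: [0.802, 0.597, 0.001, 0.0]
wrist_force: [1.2, 0.4, 0.3]
finger_gap: 0.005
grasp_force: 0.0
```

```bash
python3 -c "
from h import *; from fit import W
s=manip.sense();print(s['t'],s['position'],s['wrist_force'])
a=load('s0')['img'].astype(int);d=save('side','s5')
g=d['img'].astype(int).mean(2).astype(int);print(g[278:283,266:280])
p=np.load('pose.npy');w=save('wrist','w5')
b=w['img'].astype(int);m=(b[...,0]>120)&(b[...,0]>b[...,2]*2)&(b[...,1]<110)
n,l,st,c=cv2.connectedComponentsWithStats(m.astype(np.uint8))
print([(st[i].tolist()) for i in range(1,n) if st[i,4]>40])
for y in(49,31): print(y,proj(w,W(p,[(-79,y,41),(-57,y,41)])).round(1).tolist())
x=np.abs(a-d['img'].astype(int)).sum(2)[225:335,240:365];print('diff',(x>120).sum(),np.argwhere(x>120)[::8].tolist()[:30])
"
```

```text
13.2 [404.87664466 143.31410653 186.43276885] [1.16842004 0.37903062 0.26664191]
[[174 142 171 161 171 155 121 113  94  93 157 171 182 189]
 [161  90 105 102 138 126 119  94  76 120 150 121 151 171]
 [181 172 169 141  86  70  77  56  63 128 139 170 175 182]
 [151 140 170 180 171 173 101  99  70  83  91 146 187 190]
 [175 146 159 139 136 171 142 151 136 147 110 147 139 169]]
[[551, 0, 14, 13, 112], [563, 15, 30, 59, 445], [427, 187, 7, 26, 100], [498, 287, 40, 79, 475], [505, 406, 12, 6, 44]]
49 [[405.2, 211.5], [407.0, 185.9]]
31 [[426.1, 211.6], [428.3, 185.9]]
diff 331 [[33, 29], [35, 28], [36, 30], [37, 27], [38, 23], [38, 33], [39, 28], [39, 37], [40, 35], [41, 37], [45, 53], [46, 52], [47, 35], [47, 54], [48, 32], [48, 51], [48, 60], [49, 48], [49, 57], [50, 34], [50, 54], [51, 33], [51, 53], [51, 62], [52, 53], [52, 62], [53, 56], [54, 48], [54, 59], [55, 52]]
```

The pointer is back at its rest row (280), the stop is still fully in, and the robot is clear of everything.

```bash
python3 -c "
from cell import manip
print(manip.finish_job())"
```

```text
the job is handed in; nothing more can be done
None
```

The job is handed in at about 13 s, without a returned verdict: stop pushed fully in, pointer held level with the red index (by my camera estimate) for about 1 s, corner let up slowly, and the arm clear with the plate fully up.

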